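# Load and hold shut a leaf jig for reaming

### The arm

A 7-joint arm with a two-finger parallel gripper is mounted at the origin on a cart in front of the work surface, level with it; the furniture and walls round the work are solid. World frame = base frame: x ahead of the robot, y to its left, z up, the work surface at z = 0. Lengths are in mm, angles in rad, forces in N, time in s.
With the tool pointing down it reaches from about 425 to 875 mm from the base axis. Payload 9.9 kg.
Tool frame: the origin (TCP) lies midway between the tips of the shut fingers; the grasp point (between the pads) lies 19 mm behind it (manip.grasp_offset is the distance from the TCP to the grasp point, in mm); z points along the fingers, y is the line along which they close (so a half turn about z gives the same grasp; the last joint's range is limited). The gripper opens to 85 mm and grips with 20 to 120 N. Pads are 22 mm wide; open, the fingers measure 114 mm over their backs; the gripper's body (76 mm by 85 mm) begins 54 mm behind the grasp point. The pads swing forward as they close: fully open they stand 13 mm farther back than shut.
Start: joints at [-1.429, 0.576, 0.025, 1.437, -0.015, 1.129, -0.057], TCP at [151.115, 657.87, 209.089] pointing down, gripper open.
Joint ranges: [-2.76, 2.76], [-0.34, 2.15], [-1.52, 1.57], [0.19, 2.46], [-1.09, 4.23], [0.17, 1.99], [-2.82, 2.82]. Speed limits (rad/s): [2.22, 2.22, 3.01, 3.01, 3.14, 3.14, 3.14].

### API

Orientations are given as a unit quaternion [w, x, y, z].
In Python, from rig import manip gives the robot as it stands.
- The arm moves only by the tool apply_moves, never from a script. Its argument "deltas" is a list that holds one entry, the list of rows, each a list of 7 numbers: the opening in per cent of the stroke, from 0 (shut) to 100 (fully open), then the shift along the world's x, y, z in mm, then the turn, a rotation vector about the world's x, y, z in degrees. A call has 1 to 20 rows; each row shifts and turns the commanded pose from where the row before left it; what a row does not reach is not made up. A row lasts 1/8 s, in which the tool goes at most 62.5 mm and 10.7 degrees, less where a joint would pass 70% of its speed; a pose out of reach is approached as far as the arm can. A call with a gripper value outside its range is refused whole. The fingers move at their own pace and stop on an object; "force" is the grip in N (left out, the last holds). Time passes only in rows, so rows that do not move let the fingers close. It gives the time, the measured TCP pose, the force, the opening and the grip force at its end, in the units of the state.
- manip.get_state(): the state, without advancing time (a new reading comes with each control period).
- manip.read_camera(name): name is "side" or "top"; returns a dict with "pixels" (384x512x3 uint8, red, green, blue), "fovy" (degrees; the focal length in pixels is half the picture's height over the tangent of half this angle, whatever the lens; pixels are square), "cx", "cy" (the principal point, pixels), "cam_to_world" (4x4, takes a point from camera to world coordinates). Camera axes: x right, y up, looking along -z (the intrinsics and any distortion apply to the point x, -y, -z); pixel columns grow to the right and rows downward; lengths in mm; the calibration is good to about 2 mm. A picture is of the moment at which its call begins. There is no depth.
- manip.hand_in(): hands the job in; it is judged then, once.
The state is a dict: "t": time; "joint_positions": joint angles; "dq": joint speeds; "effort": joint torques, N m; "eef_pos": TCP position; "eef_rot": TCP orientation; "contact_force": force on the tool from outside, world axes, zero at the start; "moment": the same for the moment, N m; "opening": finger opening in mm; "grasp_force": force on a finger pad.
Only numpy, scipy, OpenCV 4.12 (cv2) and the standard library are available. Lean on these libraries where they do the work, as an engineer would, in place of code of your own. Each camera call takes 0.05 s, during which the arm holds its last target. There are 200 camera calls.

### The job

Get the leaf jig ready for a colleague who will ream the square spacer: lay the spacer flat in the jig's nest, swing the leaf shut over it, then take the thick pin out of its stand and push it down through the leaf into the bore of the base until its collar presses the leaf fully shut against the spring under the spacer. The pin has no lock, so finish while still holding it pressed down with the leaf fully shut, and do not let go. Leave the thin pin in its stand and the other things on the bench undisturbed.

Things in the scene. Friction and masses are not known exactly. Their poses are not given: they have to be found in the camera images.
- jig: leaf jig: dark steel base with a hinged aluminium leaf, fixed, 165 x 130 mm, base top 40 mm above the bench. Origin on the bench; x from the pin bore (front end, -80 mm) to the hinge (back end, +85 mm), y across, z up. Blocks 100 mm wide; a foot flange 130 mm wide, 12 mm high. A finger channel 34 mm wide (along x) runs right across in y through the nest, its floor 12 mm above the bench
- nest (a point): where the middle of the spacer's underside belongs, 29 mm above the bench. The nest is a pocket 47 x 47 mm along the jig's x and y, formed by four corners that rise to the base top (40 mm), open in the middle of its y sides for fingers. It has a spring jack as its floor, so the spacer stands 3 mm proud of the base top; the spring pushes up with 6 N, and 12 N when the leaf is fully shut
- base_hole (a point): middle of the mouth of the base's upright round bore, 11.5 mm diameter, 40 mm above the bench, going right through the base (jig x = -57 mm)
- leaf_hinge (a point): middle of the hinge axis, 45 mm above the bench at jig x = +75 mm, the axis lies along jig y
- leaf (a joint): leaf angle, rad: 0 fully shut (level, underside on the base top), 1.57 upright, up to 2.0 leaning back away from the pin bore; starts at 1.7 to 1.92. The stiff damped hinge keeps it standing; below about 1.1 it sinks by itself, slowly, and rests ajar at about 0.045 on the spacer; about 6 N on the pin collar bring it to 0
- leaf_hole (a point): middle of the pin hole (12 mm diameter) on the outer face of the leaf, 132 mm from the hinge axis; exactly above base_hole when the leaf is shut
- leaf_edge (a point): middle of the leaf's free edge, on its outer face (upper when shut), 153 mm from the hinge axis. The leaf is an aluminium plate 10 mm thick, 98 mm wide, reaching from 10 to 153 mm from the axis, its mid-plane through the axis; four small steel guide bushings and an 18 mm sight hole in it
- spacer: square machined aluminium spacer, 44 x 44 x 14 mm, with a big round bore and four corner holes, lying flat on the bench. Origin in the middle of its underside; its sides are along its x and y; both ways up and all four quarter turns are alike
- pin_thick: thick steel register pin, standing in the stand: shank 10 mm diameter and 42 mm long with a tapered tip, collar 24 mm diameter and 4 mm thick, above it a knurled head 18 mm diameter and 28 mm tall. Origin on the axis at the underside of the collar; z from tip to head
- pin_thick_tip (a point): bottom end of the thick pin's shank, 42 mm below its origin
- pin_thick_head (a point): middle of the thick pin's head, 18 mm above its origin
- pin_thin: thin steel pin beside it, to be left in the stand: shank 7 mm, collar 16 mm, head 12 mm diameter, same lengths as the thick one. Origin at the underside of its collar
- rack: black plastic pin stand, 46 x 122 x 50 mm, fixed to the bench; two holes of 11.5 mm diameter, 46 mm deep, at y = -34 and +34 mm in its top; the pins hang in them by their collars. Origin in the middle of its underside
- vial: brown vial with a cap, 25 mm diameter, 51 mm tall; bystander
- bar: white plastic bar with three small holes, 12 x 70 x 12 mm, lying on the bench; bystander
Things that resemble listed ones, but are neither listed nor needed, are in the scene too. What is shaped like the pin_thick but pink or yellow is not meant.

How it is judged:
By the outcome, as a careful person would: the job done as asked, in the order asked, and still so for the second after the job is handed in, while the arm keeps its last pose, push and grip.
It also fails if it takes over 67 s, if anything falls off the work surface, if the arm or the gripper's body presses on something with over 40 N, if the wrist force passes 120 N, or if a joint passes its speed limit or range.

## Working session

There is one attempt and no reset: what is moved stays moved. The work goes in short steps, Python scripts to look and compute and a tool call to move; the robot and the scene stay as the last step left them, time stands still between calls to the robot, and variables do not carry over. Pictures are saved under pics/ and viewed, at most 10 in all, crops included, and the job is handed in when it is done.

Besides the shell and the picture viewer there is one more tool, called after "Call:" as name([rows], argument=value, ...), one row to a line, values as JSON. apply_moves: Moves the arm, as the interface text tells. Its arguments: {"type":"object","properties":{"deltas":{"type":"array"},"force":{"type":"number"}},"required":["deltas"]}

```bash
ls; mkdir -p pics; cat > h.py <<'E'
import numpy as np, cv2
from rig import manip
def shot(n,f):
    c=manip.read_camera(n); cv2.imwrite(f'pics/{f}.png',c['pixels'][:,:,::-1]); 
    np.savez(f'pics/{f}.npz',**{k:np.array(v) for k,v in c.items()}); return c
def load(f): return dict(np.load(f'pics/{f}.npz',allow_pickle=True))
E
python3 - <<'E'
from h import *
for n in('top','side'):
    c=shot(n,n+'0'); print(n,{k:v for k,v in c.items() if k!='pixels'})
a=cv2.imread('pics/top0.png');
print(manip.get_state())
E
```

```text
pics
top {'fovy': 51.998942020074644, 'cx': 250.99756913922732, 'cy': 192.05194621371302, 'cam_to_world': array([[ 1.49377592e-02,  9.93899026e-01, -1.09277581e-01,
         4.65431295e+02],
       [-9.99694100e-01,  1.69999741e-02,  1.79640502e-02,
        -4.97632871e+01],
       [ 1.97121681e-02,  1.08975810e-01,  9.93848934e-01,
         9.60941345e+02],
       [ 0.00000000e+00,  0.00000000e+00,  0.00000000e+00,
         1.00000000e+00]])}
side {'fovy': 57.73676546468175, 'cx': 250.0237850096892, 'cy': 192.99952571534934, 'cam_to_world': array([[ 8.51630453e-01,  2.72535768e-01, -4.47716234e-01,
         1.57335171e+02],
       [-5.23910789e-01,  4.17214727e-01, -7.42596362e-01,
        -7.21874458e+02],
       [-1.55902636e-02,  8.66981042e-01,  4.98097197e-01,
         5.30708931e+02],
       [ 0.00000000e+00,  0.00000000e+00,  0.00000000e+00,
         1.00000000e+00]])}
{'t': 0.1, 'joint_positions': array([-1.42883753,  0.57643242,  0.0248557 ,  1.43787358, -0.01500584,
        1.12902701, -0.05649284]), 'dq': array([-1.36282156e-03, -1.67927695e-03, -1.95918033e-04, -4.10903393e-03,
        1.72094962e-03, -2.32407006e-04, -9.91126135e-05]), 'effort': array([ 6.93134978e-03, -7.67310190e+01,  2.25831404e+00, -2.86604744e+01,
        1.59845705e-02,  8.66647140e-03, -3.42637748e-05]), 'eef_pos': array([150.98940525, 657.40754346, 208.32212004]), 'eef_rot': array([-4.82473957e-05,  1.12625155e-01,  9.93637242e-01, -7.76328301e-04]), 'contact_force': array([0.47068884, 0.36975096, 0.67401537]), 'moment': array([-0.01989824, -0.02006241,  0.0067261 ]), 'grasp_force': 0.0, 'opening': 85.40067209147601}
```

View pics/top0.png

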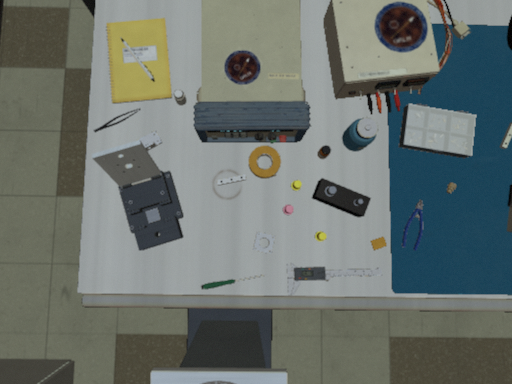

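View pics/side0.png

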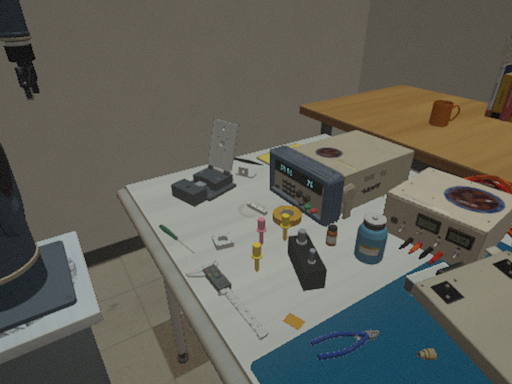

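The top view shows the jig at (152,210) with its leaf up at (125,160), the spacer candidate at (264,242), and the rack at (341,197). The big head is at (330,190) and the small one at (360,202).

What could be mistaken for what I want:
- **Spacer:** a square with a bore at (264,242), a clear ring at (228,183), or an orange ring at (264,162).
- **Thick pin:** the rack head at (330,190), the rack thin pin at (360,202), yellow pins at (297,184) and (321,236), or a pink pin at (289,209).

By the description I choose (264,242) and (330,190), and I'll check both in one close crop.

```bash
python3 - <<'E'
from h import *
t=cv2.imread('pics/top0.png'); s=cv2.imread('pics/side0.png')
def cr(i,x,y,w,h,k): return cv2.resize(i[y:y+h,x:x+w],None,fx=k,fy=k,interpolation=cv2.INTER_CUBIC)
o=np.zeros((600,800,3),np.uint8)
def put(im,x,y): o[y:y+im.shape[0],x:x+im.shape[1]]=im
put(cr(t,90,130,100,120,3.0),0,0)      # jig top
put(cr(t,310,175,64,45,5),300,0)   # rack top
put(cr(t,249,227,30,30,6),620,0)    # spacer
put(cr(s,165,112,80,95,3.5),300,240)   # jig side
put(cr(s,280,225,50,65,5),550,240)   # rack side
put(cr(s,200,225,40,30,6),0,380)
cv2.imwrite('pics/crops.png',o)
E
```

```text
(no output)
```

View pics/crops.png

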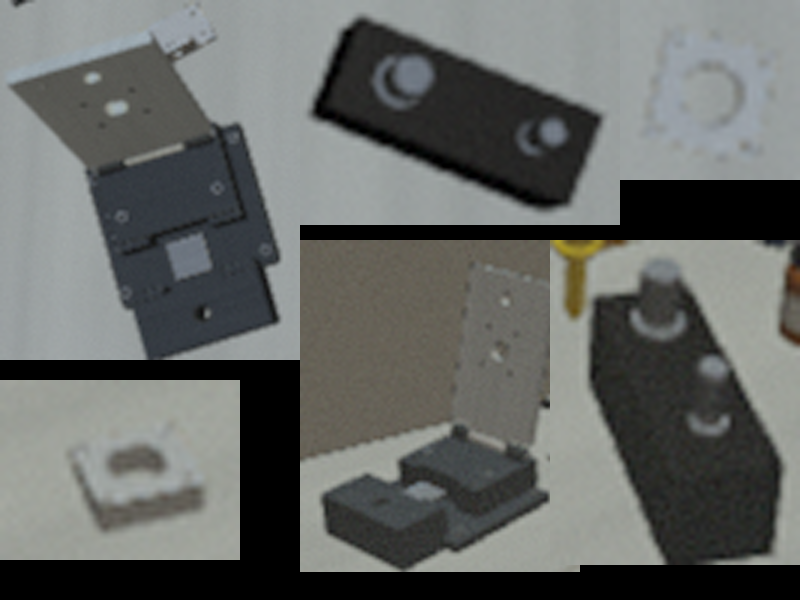

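The crops confirm both choices. The spacer is square with a bore and corner holes, and the steel thick pin is the left one in the rack. In the top view the jig's jack pad is near (153.3,215.3), the bore near (158,234.3), and the thick head top near (332.8,190.2).

```bash
cat >> h.py <<'E'
def ray(c,u,v):
    f=192/np.tan(np.radians(float(c['fovy'])/2)); T=np.array(c['cam_to_world'])
    d=T[:3,:3]@np.array([(u-float(c['cx']))/f,-(v-float(c['cy']))/f,-1]); return T[:3,3],d/np.linalg.norm(d)
def onz(c,u,v,z):
    p,d=ray(c,u,v); return p+d*(z-p[2])/d[2]
def tri(r1,r2):
    A=np.zeros((3,3));b=np.zeros(3)
    for p,d in(r1,r2):
        M=np.eye(3)-np.outer(d,d);A+=M;b+=M@p
    x=np.linalg.solve(A,b); return x,[np.linalg.norm((np.eye(3)-np.outer(d,d))@(x-p)) for p,d in(r1,r2)]
def proj(c,P):
    f=192/np.tan(np.radians(float(c['fovy'])/2)); T=np.array(c['cam_to_world'])
    q=T[:3,:3].T@(np.array(P)-T[:3,3]); return float(c['cx'])+f*q[0]/-q[2], float(c['cy'])-f*q[1]/-q[2]
E
python3 - <<'E'
from h import *
np.set_printoptions(precision=1,suppress=True,linewidth=150)
t=load('top0');s=load('side0'); I=t['pixels'].astype(float); S=s['pixels'].astype(float)
def blob(I,x,y,w,h,fn,k=4):
    c=cv2.resize(I[y:y+h,x:x+w].astype(np.uint8),None,fx=k,fy=k,interpolation=cv2.INTER_CUBIC).astype(int)
    m=fn(c).astype(np.uint8); out=[]
    for q in cv2.findContours(m,cv2.RETR_EXTERNAL,cv2.CHAIN_APPROX_NONE)[0]:
        a=cv2.contourArea(q)
        if a<40: continue
        (cx,cy),wh,an=cv2.minAreaRect(q); M=cv2.moments(q)
        g=lambda u,o:(u+.5)/k-.5+o
        out.append((a/k/k,g(M['m10']/M['m00'],x),g(M['m01']/M['m00'],y),g(cv2.boxPoints(((cx,cy),wh,an)),np.array([x,y]))))
    return sorted(out,key=lambda o:-o[0])
gray=lambda c:c.mean(2)
print('bg near spacer',I[230:234,245:250].mean((0,1)),'spacer',I[236:238,260:268].mean((0,1)))
# jack
for o in blob(I,140,202,28,28,lambda c:gray(c)>100)[:2]: print('jack',o[:3],onz(t,o[1],o[2],29)); print(np.array([onz(t,*p,29) for p in o[3]]))
for o in blob(I,150,227,16,16,lambda c:gray(c)<28)[:3]: print('bore',o[:3],onz(t,o[1],o[2],40))
for th in(60,75):
  for o in blob(I,322,180,20,20,lambda c:gray(c)>th)[:2]: print('head',o[:3],onz(t,o[1],o[2],82))
d=I[227:257,249:279]; bg=np.median(d.reshape(-1,3),0); print(bg)
e=(d-bg).mean(2); print((e).astype(int)[::1,::1])
E
```

```text
bg near spacer [156.7 162.6 162.6] spacer [147.7 154.5 159.9]
jack (141.03125, 152.59305524780265, 214.97388101041435) [509.6 164.4  29. ]
[[518.6 183.3  29. ]
 [528.6 155.4  29. ]
 [501.  145.1  29. ]
 [491.1 172.9  29. ]]
bore (3.46875, 156.33596096096096, 233.86674174174175) [465.5 151.4  40. ]
head (103.875, 330.0450260730044, 190.54236863217008) [ 568.6 -244.    82. ]
head (53.46875, 336.038013832067, 181.85371615039938) [ 588.6 -257.7   82. ]
head (70.65625, 330.44779227480467, 190.13491449211264) [ 569.5 -244.9   82. ]
head (49.90625, 336.20692444166144, 181.77303798789396) [ 588.8 -258.1   82. ]
[153. 159. 160.]
[[  4   4   3   4   4   1   2   4   2   2   3   0   1   0  -3  -2  -4  -3  -3  -3  -4  -2  -3  -4  -2   0   0   0  -1   2]
 [  3   3   5   3   3   2   1   0   1   1   4   1   1   0  -1  -1  -2  -2  -3  -3  -3  -2  -2  -3  -3  -1   0  -1  -1   0]
 [  4   4   4   2   1   3   4   1   1   2   2   3   1   0  -2  -1  -5  -4  -4  -3  -3  -3  -3  -4   0  -2  -2  -2  -1   0]
 [  4   4   2   5   2   4   3   2   2   1   2   2   1   0  -2  -2  -4  -5  -5  -4  -5  -3  -3  -2  -1  
[... 2518 characters left out ...]
 -8  -2   5   1  -3   0   4   8   6   4   1 -25 -21  -6 -11  -1  -2   0   0   0   1]
 [  3   3   1   3   0   1   1   2   0   3   2   2  -6  -6  -2   0  -2  -5   0   0  -6  -8 -11 -12  -3  -1  -2  -1  -1   0]
 [  2   3   3   3   1   2   3   2   2   2   4   0   1   0  -3  -3 -15 -14  -5  -3   0   0  -4  -2  -2  -2  -1   0  -1   1]
 [  2   3   0   0   3   3   1   1   1   0   2   2   0  -2  -3  -4  -5  -6  -4  -3  -5  -3  -3  -2  -3  -2  -1   0   0   0]
 [  2   3   2   3   2   1   2   2   1   2   3   2   0  -2  -1  -4  -5  -5  -4  -3  -4  -4  -4  -4  -2  -3  -3   0   0   0]
 [  3   2   3   3   3   3   2   1   2   3   0   1   0   0  -3  -3  -4  -6  -4  -4  -4  -2  -4  -4  -2  -2  -3  -1  -1   2]]
```

```bash
python3 - <<'E'
from h import *
np.set_printoptions(precision=1,suppress=True,linewidth=150)
t=load('top0');s=load('side0'); I=t['pixels'].astype(float).mean(2); S=s['pixels'].astype(float).mean(2)
def dark(G,u,v,r,ref=None):
    u0,v0=int(round(u)),int(round(v)); w=G[v0-r:v0+r+1,u0-r:u0+r+1]; b=np.median(w) if ref is None else ref
    W=np.clip(b-w-2,0,None); y,x=np.mgrid[-r:r+1,-r:r+1]; return u0+(W*x).sum()/W.sum(), v0+(W*y).sum()/W.sum(), W.sum()
h=[dark(I,249+a,227+b,1,157) for a,b in((9.5,7.3),(23.4,10.2),(20.6,24),(6.5,21))]
P=np.array([onz(t,*q[:2],14) for q in h]); print('holes',np.array(h)); print(P,P.mean(0))
for i in range(4):
    e=P[(i+1)%4]-P[i]; print('side',np.linalg.norm(e),np.degrees(np.arctan2(e[1],e[0]))%90)
b=dark(I,157.7,234,3); print('bore',b,onz(t,b[0],b[1],40)); print(I[229:240,151:165].astype(int))
# jig edges: threshold crossing
def cross(vals,pos,th=95):
    for i in range(len(vals)-1):
        if vals[i]>th>=vals[i+1]: return pos[i]+(vals[i]-th)/(vals[i]-vals[i+1])*(pos[i+1]-pos[i])
L=[];
for v in list(range(190,208))+list(range(236,246)):
    x0=int(119.3+(v-187.3)*.333)-8; u=cross(I[v,x0:x0+16],np.arange(x0,x0+16)); 
    if u: L.append(onz(t,u,v,40)[:2])
F=[]
for u in range(145,178):
    ve=int(249-(u-140)*12/42); r=np.arange(ve+8,ve-8,-1); v=cross(I[r,u],r)
    if v: F.append(onz(t,u,v,40)[:2])
for n,Q in(('left',L),('front',F)):
    Q=np.array(Q,np.float32); vx,vy,x,y=cv2.fitLine(Q,cv2.DIST_HUBER,0,.5,.01).ravel(); print(n,len(Q),np.degrees(np.arctan2(vy,vx)),x,y, np.abs((Q-[x,y])@[-vy,vx]).max())
print(S[118:135,150:165].shape)
E
```

```text
holes [[258.1 233.7  16.7]
 [272.4 236.9  30.7]
 [269.7 251.1  79.7]
 [255.3 248.   14. ]]
[[ 469.6  -85.3   14. ]
 [ 462.5 -119.7   14. ]
 [ 428.8 -113.6   14. ]
 [ 435.5  -79.2   14. ]] [449.1 -99.5  14. ]
side 35.14338332869513 78.30075137160496
side 34.2185729492794 79.67256925539886
side 35.03284136315633 78.98585415106064
side 34.64020054496379 79.84291034181244
bore (np.float64(156.32903225806453), np.float64(233.78801843317973), np.float64(361.66666666666674)) [465.7 151.4  40. ]
[[ 59  59  58  59  57  61  59  58  60  58  59  58  57  57]
 [ 58  59  59  58  60  59  60  56  57  54  55  55  58  58]
 [ 58  59  59  57  57  50  48  46  54  57  57  58  58  62]
 [ 56  56  57  55  50  35  30  52  65  57  59  57  58  58]
 [ 59  58  57  51  38  24  23  79  94  70  59  58  61  56]
 [ 57  59  59  49  35  25  22 101 118  77  57  58  58  59]
 [ 59  60  59  52  37  24  27  92 100  63  60  58  60  59]
 [ 57  57  60  56  51  40  35  51  59  58  60  58  60  60]
 [ 59  61  57  59  58  58  52  54  60  59  60  61  62  62]
 [ 58  61  58  59  57  61  58  62  61  61  60  59  59  59]
 [ 58  58  59  59  62  63  59  58  59  59  61  59  60  58]]
left 28 21.824602 509.83624 221.15884 2.6681776
front 33 -71.66577 442.2238 142.41089 0.39162415
(17, 15)
```

```bash
python3 - <<'E'
from h import *
np.set_printoptions(precision=1,suppress=True,linewidth=150)
t=load('top0');s=load('side0')
for n,P in dict(bore=(465.7,149,40),nest=(509.7,164.3,29),head=(569,-244.5,82),sp=(449.1,-99.5,14)).items(): print(n,proj(t,P),proj(s,P))
a=cv2.imread('pics/side0.png')
def cr(x,y,w,h,k): return cv2.resize(a[y:y+h,x:x+w],None,fx=k,fy=k,interpolation=cv2.INTER_CUBIC)
o=np.zeros((600,800,3),np.uint8)
o[:400,:560]=cr(167,157,70,50,8); o[:240,560:800]=cr(288,226,24,24,10); o[400:600,0:300]=cr(206,230,30,20,10)
L=cv2.imread('pics/top0.png'); o[400:600,300:500]=cv2.resize(L[224:244,148:168],None,fx=10,fy=10,interpolation=cv2.INTER_CUBIC)
o[300:600,560:800]=cv2.resize(L[175:205,320:344],None,fx=10,fy=10,interpolation=cv2.INTER_CUBIC)
cv2.imwrite('pics/crops2.png',o)
E
```

```text
bore (np.float64(157.3654792390026), np.float64(233.8110817704831)) (np.float64(187.0851751425993), np.float64(185.57308564378766))
nest (np.float64(152.6202266072022), np.float64(214.94568031931288)) (np.float64(198.92484110461203), np.float64(182.93955642465795))
head (np.float64(330.2753532992344), np.float64(190.34895589389413)) (np.float64(299.1263647008828), np.float64(228.47918727932398))
sp (np.float64(263.8980927165698), np.float64(242.40874449626716)) (np.float64(221.53879287388526), np.float64(237.56662057410313))
```

View pics/crops2.png

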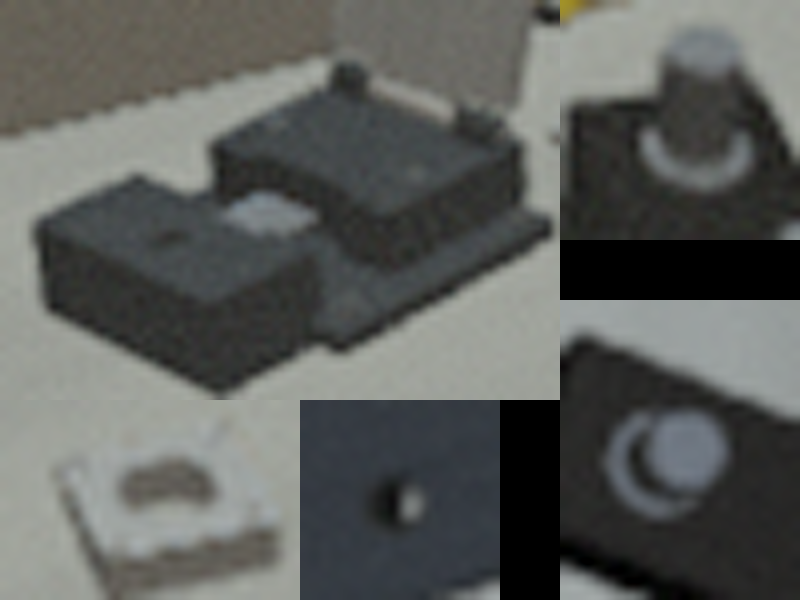

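The second crop set gives these pixels:

| Feature | Side view | Top view |
|---|---|---|
| Bore | (188.1,186.2) | (157.4,233.8) |
| Thick head top | (301.8,230.5) | (332.4,189.4) |
| Spacer bore | (222.1,238.0) | not remeasured |
| Jack pad | (200.3,183.1) | not remeasured |

```bash
python3 - <<'E'
from h import *
np.set_printoptions(precision=1,suppress=True,linewidth=150)
t=load('top0');s=load('side0')
for n,a,b,z in(('bore',(157.4,233.8),(188.1,186.2),40),('jack',(152.6,215),(200.3,183.1),29),('head',(332.4,189.4),(301.8,230.5),82),('collar',(329.5,191),(301.3,241.),54),('sp',(263.9,242.4),(222.1,238.),14)):
    print(n,tri(ray(t,*a),ray(s,*b)),'top',onz(t,*a,z)[:2],'side',onz(s,*b,z)[:2])
E
```

```text
bore (array([467. , 148.9,  37.5]), [np.float64(1.4259549352412626), np.float64(1.425954935241214)]) top [465.7 148.9] side [466.7 143.7]
jack (array([511.6, 163.7,  28.1]), [np.float64(2.1380093147430586), np.float64(2.13800931474288)]) top [509.6 164.3] side [512.8 161. ]
head (array([ 571.8, -250.2,   78.9]), [np.float64(0.23048404436695763), np.float64(0.23048404436700856)]) top [ 571.2 -249.3] side [ 569.2 -253.5]
collar (array([ 571.9, -250.2,   50. ]), [np.float64(0.76403923684854), np.float64(0.7640392368485054)]) top [ 570.7 -248.9] side [ 569.2 -254.3]
sp (array([449.7, -99.8,  12.6]), [np.float64(0.6292395033728594), np.float64(0.6292395033727883)]) top [449.1 -99.5] side [ 449.4 -101.8]
```

Call:
apply_moves([
  [[100,29,-36,0,0,0,0],[100,29,-36,0,0,0,0],[100,29,-36,0,0,0,0],[100,29,-36,0,0,0,0],[100,29,-36,0,0,0,0],[100,29,-36,0,0,0,0],[100,29,-36,0,0,0,0],[100,29,-36,0,0,0,0],[100,29,-36,0,0,0,0],[100,29,-36,0,0,0,0],[61,0,-40,0,0,0,0],[61,0,-40,0,0,0,0],[61,0,-40,0,0,0,0],[61,0,-40,-10,0,0,0],[61,0,-40,-10,0,0,0],[61,0,-40,-10,0,0,2],[61,0,-40,-10,0,0,0],[61,0,-40,-20,0,0,0],[61,0,-40,-20,0,0,0],[61,0,-40,-20,0,0,0]],
], force=40)

```text
t: 2.6
eef_pos: [440.9, -103.3, 108.4]
eef_rot: [0.0, 0.095, 0.995, 0.0]
contact_force: [0.5, 0.0, 0.3]
opening: 52.3
grasp_force: 0.0
```

Call:
apply_moves([
  [[61,8,3,-30,0,0,0],[61,0,0,-30,0,0,0],[61,0,0,-20,0,0,0],[61,0,0,-10,0,0,0],[61,0,0,-8,0,0,0],[61,0,0,-6,0,0,0],[61,0,0,-3,0,0,0],[61,0,0,0,0,0,0]],
])

```text
t: 3.6
eef_pos: [449.2, -99.1, 2.2]
eef_rot: [0.0, 0.095, 0.995, 0.0]
contact_force: [-0.1, -0.1, 0.3]
opening: 52.3
grasp_force: 0.0
```

```bash
python3 - <<'E'
from h import *
c=shot('side','s1'); a=c['pixels'][190:280,175:275,::-1]; cv2.imwrite('pics/s1c.png',cv2.resize(a,None,fx=6,fy=6,interpolation=cv2.INTER_CUBIC))
s=manip.get_state(); print(s['eef_pos'],s['contact_force'],s['opening'])
E
```

```text
[449.26270889 -99.14424104   2.30694204] [ 0.76357815 -0.14365544 -0.00953777] 52.09880749863435
```

View pics/s1c.png

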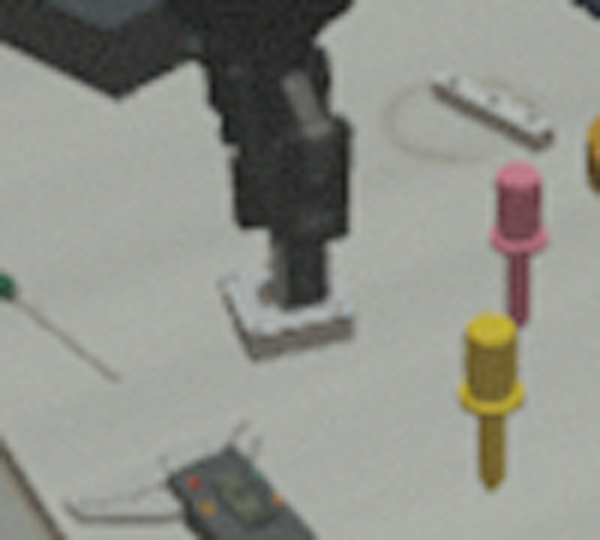

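The near fingertip is at side pixel (225,240.8), which looks higher than expected. I'll check its height.

```bash
python3 - <<'E'
from h import *
s=load('s1')
for z in(0,5,10,15,20,30): print(z,proj(s,(444,-125,z)),proj(s,(454,-73,z)))
for p in((225,240.8),): print([onz(s,*p,z).round(1) for z in(5,10,14,20)])
c=shot('top','t1'); a=c['pixels'][210:270,230:300,::-1]; cv2.imwrite('pics/t1c.png',cv2.resize(a,None,fx=8,fy=8,interpolation=cv2.INTER_CUBIC))
E
```

```text
0 (np.float64(224.9006675475043), np.float64(248.39440109024775)) (np.float64(218.7127372659093), np.float64(236.00351486673716))
5 (np.float64(224.79302128146864), np.float64(246.7485383334176)) (np.float64(218.5928013219546), np.float64(234.40336028122803))
10 (np.float64(224.6847297464189), np.float64(245.09280970499248)) (np.float64(218.47218188578464), np.float64(232.794086717985))
15 (np.float64(224.57578712296433), np.float64(243.4271262291176)) (np.float64(218.35087309806488), np.float64(231.1756160032705))
20 (np.float64(224.46618752152654), np.float64(241.7513978568012)) (np.float64(218.2288690322956), np.float64(229.54786906724564))
30 (np.float64(224.24499346906214), np.float64(238.36944076352987)) (np.float64(217.98275101897548), np.float64(226.26422569391855))
[array([ 455.3, -104.8,    5. ]), array([ 452.5, -110.7,   10. ]), array([ 450.2, -115.4,   14. ]), array([ 446.8, -122.4,   20. ])]
```

Call:
apply_moves([
  [[61,0,0,-2,0,0,0],[61,0,0,-2,0,0,0],[61,0,0,0,0,0,0]],
])

```text
t: 4.08
eef_pos: [449.0, -99.1, -2.1]
eef_rot: [-0.0, 0.095, 0.995, -0.0]
contact_force: [-0.3, 0.7, -0.3]
opening: 51.8
grasp_force: 0.0
```

View pics/t1c.png

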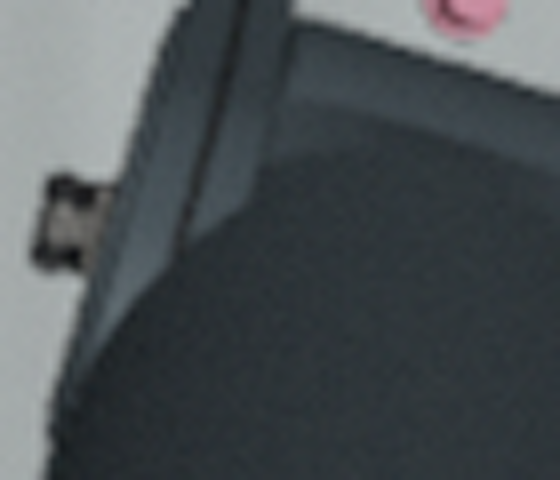

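Call:
apply_moves([
  [[45,0,0,0,0,0,0],[45,0,0,0,0,0,0],[45,0,0,0,0,0,0],[45,0,0,0,0,0,0]],
], force=40)

```text
t: 4.58
eef_pos: [449.1, -99.1, -1.9]
eef_rot: [0.0, 0.095, 0.995, -0.0]
contact_force: [-0.6, -0.0, -0.1]
opening: 38.2
grasp_force: 0.0
```

```bash
python3 - <<'E'
from h import *
c=shot('side','s2'); a=c['pixels'][200:270,190:260,::-1]; cv2.imwrite('pics/s2c.png',cv2.resize(a,None,fx=8,fy=8,interpolation=cv2.INTER_CUBIC))
s=manip.get_state(); print(s['eef_pos'],s['contact_force'],s['opening'],s['grasp_force'])
E
```

```text
[449.13375434 -99.12409492  -1.88719447] [ 0.43570491 -0.27716598 -0.42442162] 38.261250971544484 0.0
```

View pics/s2c.png

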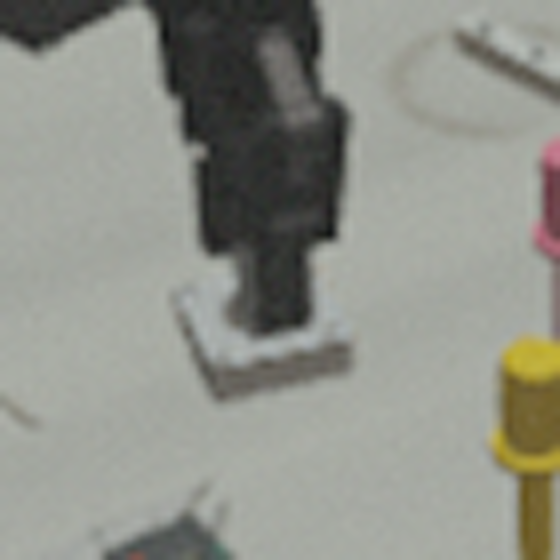

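```bash
python3 - <<'E'
from h import *
print(manip.grasp_offset)
s=load('s2')
for y in(-112,-118,-124):
  print(y,[(z,np.round(proj(s,(445.6,y,z)),1)) for z in(5,10,14,18)])
E
```

```text
18.700000000000003
-112 [(5, array([222.9, 243.7])), (10, array([222.7, 242. ])), (14, array([222.7, 240.7])), (18, array([222.6, 239.4]))]
-118 [(5, array([224., 245.])), (10, array([223.9, 243.3])), (14, array([223.8, 242. ])), (18, array([223.7, 240.7]))]
-124 [(5, array([225.2, 246.3])), (10, array([225.1, 244.6])), (14, array([225. , 243.3])), (18, array([224.9, 242. ]))]
```

Closing to 38 mm touched nothing, and the tips image at about z=16. So the open tips ride well behind the TCP. I'll reopen and descend in small steps while watching the force.

Call:
apply_moves([
  [[62,0,0,3,0,0,0],[62,0,0,0,0,0,0],[62,0,0,0,0,0,0],[62,0,0,-3,0,0,0],[62,0,0,-3,0,0,0],[62,0,0,-3,0,0,0],[62,0,0,0,0,0,0]],
])

```text
t: 5.5
eef_pos: [448.9, -99.1, -8.2]
eef_rot: [-0.0, 0.095, 0.995, -0.0]
contact_force: [0.3, -0.0, 0.8]
opening: 53.0
grasp_force: 0.0
```

Call:
apply_moves([
  [[62,0,0,-2,0,0,0],[62,0,0,0,0,0,0]],
])

```text
t: 5.75
eef_pos: [449.1, -99.1, -10.0]
eef_rot: [-0.0, 0.095, 0.995, 0.0]
contact_force: [0.1, -0.1, 0.5]
opening: 53.0
grasp_force: 0.0
```

Call:
apply_moves([
  [[62,0,0,-2,0,0,0],[62,0,0,0,0,0,0]],
])

```text
t: 6.0
eef_pos: [449.0, -99.1, -12.0]
eef_rot: [-0.0, 0.095, 0.995, 0.0]
contact_force: [-0.5, 0.4, 0.6]
opening: 53.1
grasp_force: 0.0
```

Call:
apply_moves([
  [[62,0,0,-2,0,0,0],[40,0,0,0,0,0,0],[40,0,0,0,0,0,0],[40,0,0,0,0,0,0],[40,0,0,0,0,0,0],[40,0,0,0,0,0,0]],
], force=40)

```text
t: 6.75
eef_pos: [449.1, -99.1, -13.8]
eef_rot: [0.0, 0.095, 0.995, 0.0]
contact_force: [-0.9, 0.7, 5.1]
opening: 42.4
grasp_force: 40.2
```

Call:
apply_moves([
  [[40,0,0,5,0,0,0],[40,0,0,15,0,0,0],[40,0,0,30,0,0,0],[40,6,30,30,0,0,0],[40,10,40,0,0,0,10],[40,10,40,0,0,0,10],[40,10,40,0,0,0,10],[40,10,40,0,0,0,0],[40,10,40,0,0,0,0],[40,5,33,0,0,0,0],[40,0,0,0,0,0,0],[40,0,0,-10,0,0,0],[40,0,0,0,0,0,0]],
])

```text
t: 8.38
eef_pos: [509.3, 162.2, 55.2]
eef_rot: [-0.001, -0.165, 0.986, -0.001]
contact_force: [0.0, -0.8, -0.8]
opening: 42.2
grasp_force: 40.9
```

```bash
python3 - <<'E'
from h import *
c=shot('side','s3'); a=cv2.resize(c['pixels'][145:215,160:250,::-1],None,fx=8,fy=8,interpolation=cv2.INTER_CUBIC)
cv2.imwrite('pics/s3c.png',a)
s=manip.get_state(); print(s['eef_pos'],s['eef_rot'],s['contact_force'],s['opening'],s['grasp_force'])
e=s['eef_pos']; print('expected spacer centre underside px',proj(c,(e[0],e[1],e[2]+13.8)))
E
```

```text
[509.64088162 162.47173328  55.58247777] [-6.99263631e-04 -1.64797304e-01  9.86327134e-01 -3.80678008e-04] [-0.08023118 -0.51156074 -1.63035599] 42.29807445175968 40.88440205203369
expected spacer centre underside px (np.float64(197.96551228220116), np.float64(171.31574091564397))
```

View pics/s3c.png

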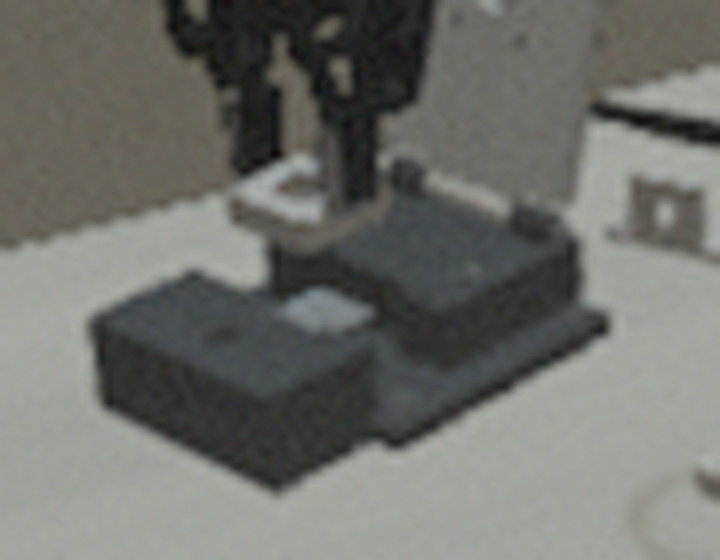

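The held spacer is level over the nest. The side view's jack centroid is partly hidden by the front block, so I'm using the top view's nest, about (510,164).

Call:
apply_moves([
  [[40,0.5,1.5,-10,0,0,0],[40,0,0,-10,0,0,0],[40,0,0,-7,0,0,0],[40,0,0,0,0,0,0]],
])

```text
t: 8.93
eef_pos: [510.2, 165.1, 28.3]
eef_rot: [-0.001, -0.166, 0.986, -0.0]
contact_force: [0.2, 0.3, -1.0]
opening: 42.0
grasp_force: 40.9
```

Call:
apply_moves([
  [[40,0,0,-2,0,0,0],[40,0,0,-2,0,0,0],[40,0,0,0,0,0,0]],
])

```text
t: 9.3
eef_pos: [510.6, 165.3, 25.5]
eef_rot: [0.0, -0.166, 0.986, -0.0]
contact_force: [-1.7, -0.1, 5.7]
opening: 42.1
grasp_force: 41.5
```

Call:
apply_moves([
  [[40,0,0,-2,0,0,0],[40,0,0,0,0,0,0]],
])

```text
t: 9.55
eef_pos: [510.1, 165.0, 23.8]
eef_rot: [-0.0, -0.166, 0.986, -0.0]
contact_force: [-4.2, -1.5, 9.8]
opening: 42.1
grasp_force: 42.7
```

Call:
apply_moves([
  [[40,0,0,3,0,0,0],[40,-1.2,-0.9,0,0,0,0],[40,0,0,-2,0,0,0],[40,0,0,-2,0,0,0],[40,0,0,0,0,0,0]],
])

```text
t: 10.18
eef_pos: [508.9, 164.1, 22.4]
eef_rot: [-0.0, -0.166, 0.986, -0.0]
contact_force: [-4.0, -1.7, 11.5]
opening: 42.3
grasp_force: 43.4
```

Call:
apply_moves([
  [[40,0,0,-2,0,0,0],[40,0,0,0,0,0,0]],
])

```text
t: 10.42
eef_pos: [508.7, 164.0, 20.4]
eef_rot: [-0.001, -0.165, 0.986, -0.0]
contact_force: [-5.9, -2.3, 12.1]
opening: 42.4
grasp_force: 46.2
```

Call:
apply_moves([
  [[40,0,0,5,0,0,0],[40,-1.7,-0.6,2,0,0,0],[40,0,0,0,0,0,0]],
])

```text
t: 10.8
eef_pos: [507.6, 163.9, 27.1]
eef_rot: [-0.0, -0.166, 0.986, 0.0]
contact_force: [0.3, -0.8, -1.1]
opening: 41.8
grasp_force: 44.9
```

Call:
apply_moves([
  [[40,0,0,-2,0,0,0],[40,0,0,-2,0,0,0],[40,0,0,0,0,0,0]],
])

```text
t: 11.18
eef_pos: [507.5, 163.8, 22.7]
eef_rot: [-0.0, -0.166, 0.986, -0.0]
contact_force: [-0.4, -1.3, -0.6]
opening: 42.6
grasp_force: 44.9
```

Call:
apply_moves([
  [[40,0,0,-2,0,0,0],[40,0,0,0,0,0,0]],
])

```text
t: 11.42
eef_pos: [507.8, 163.6, 20.9]
eef_rot: [0.0, -0.165, 0.986, -0.0]
contact_force: [0.3, -1.2, -1.1]
opening: 42.0
grasp_force: 44.8
```

Call:
apply_moves([
  [[40,0,0,-2,0,0,0],[40,0,0,0,0,0,0]],
])

```text
t: 11.68
eef_pos: [507.9, 163.5, 19.0]
eef_rot: [0.0, -0.165, 0.986, -0.0]
contact_force: [1.4, -1.9, -0.5]
opening: 42.2
grasp_force: 44.9
```

Call:
apply_moves([
  [[40,0,0,-2,0,0,0],[40,0,0,0,0,0,0]],
])

```text
t: 11.92
eef_pos: [507.9, 163.6, 17.0]
eef_rot: [0.0, -0.165, 0.986, -0.0]
contact_force: [1.6, -3.2, 0.3]
opening: 42.1
grasp_force: 45.0
```

Call:
apply_moves([
  [[40,0,0,-1,0,0,0],[40,0,0,0,0,0,0]],
])

```text
t: 12.18
eef_pos: [508.1, 163.6, 16.4]
eef_rot: [0.0, -0.165, 0.986, -0.0]
contact_force: [1.2, -3.7, 4.5]
opening: 42.3
grasp_force: 45.5
```

Call:
apply_moves([
  [[40,0,0,-1,0,0,0],[40,0,0,0,0,0,0],[62,0,0,0,0,0,0],[62,0,0,0,0,0,0],[62,0,0,0,0,0,0],[62,0,0,0,0,0,0]],
])

```text
t: 12.92
eef_pos: [507.6, 164.0, 15.0]
eef_rot: [-0.0, -0.166, 0.986, 0.0]
contact_force: [0.5, -0.2, -0.4]
opening: 52.9
grasp_force: 0.0
```

Call:
apply_moves([
  [[62,0,0,10,0,0,0],[62,0,0,20,0,0,0],[62,0,0,40,0,0,0],[0,0,0,45,0,0,0],[0,0,0,45,0,0,0],[0,0,0,45,0,0,0],[0,0,0,40,0,0,0],[0,30,10,0,0,0,0],[0,40,13,0,0,0,0],[0,40,13,0,0,0,0],[0,40,13,0,0,0,0],[0,7,4,0,0,0,0],[0,0,0,0,0,0,0]],
])

```text
t: 14.55
eef_pos: [664.3, 216.9, 260.0]
eef_rot: [-0.0, -0.166, 0.986, -0.0]
contact_force: [0.2, 0.3, 0.2]
opening: 0.2
grasp_force: 0.0
```

```bash
python3 - <<'E'
from h import *
c=shot('side','s4'); d=shot('top','t4')
o=np.zeros((600,800,3),np.uint8)
a=c['pixels'][85:210,165:260,::-1]; a=cv2.resize(a,None,fx=4.2,fy=4.8,interpolation=cv2.INTER_CUBIC); o[:600,:399]=a[:600]
b=d['pixels'][130:255,85:175,::-1]; b=cv2.resize(b,None,fx=4.4,fy=4.8,interpolation=cv2.INTER_CUBIC); o[:600,400:796]=b
cv2.imwrite('pics/c4.png',o)
s=manip.get_state(); print(s['eef_pos'],s['contact_force'],s['opening'],s['joint_positions'])
E
```

```text
[663.81579954 216.50961828 260.61727976] [0.44643473 0.0342028  0.09669111] 0.03921754647281911 [-0.42259091  0.58266476  0.07466906  1.28638318 -0.04290013  1.27430366
  1.55583949]
```

View pics/c4.png

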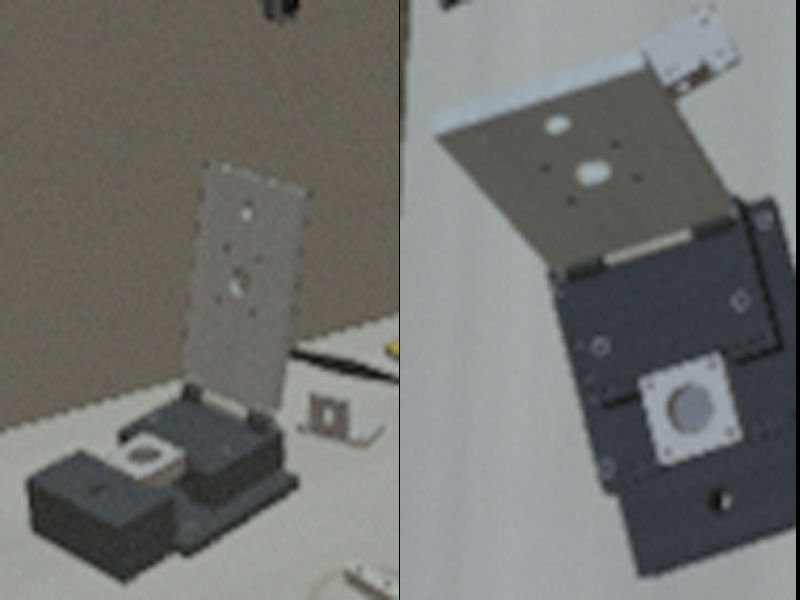

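The spacer sits flat and square in the nest, centred at about top px (150.7,214.8). The leaf's free edge on its inner face has its middle at top px (117.4,151.2). Next I'll work out the leaf's lean and the bore position relative to the nest.

```bash
python3 - <<'E'
from h import *
np.set_printoptions(precision=1,suppress=True)
t=load('t4');s=load('s4')
for z in(180,190,200): print(z,onz(t,117.4,151.2,z),onz(t,93,158.1,z),onz(t,141.8,144.2,z))
G=t['pixels'].astype(float).mean(2)
k=8
def cr(x,y,w,h): return cv2.resize(G[y:y+h,x:x+w],None,fx=k,fy=k,interpolation=cv2.INTER_CUBIC)
# spacer mask
x,y,w,h=135,198,32,32; m=(cr(x,y,w,h)>105).astype(np.uint8)
q=max(cv2.findContours(m,cv2.RETR_EXTERNAL,cv2.CHAIN_APPROX_NONE)[0],key=cv2.contourArea)
(cx,cy),wh,an=cv2.minAreaRect(q); g=lambda u,o:(u+.5)/k-.5+o
c=onz(t,g(cx,x),g(cy,y),43); B=cv2.boxPoints(((cx,cy),wh,an)); P=np.array([onz(t,g(a,x),g(b,y),43) for a,b in B]); e=P[1]-P[0]; e2=P[2]-P[1]
print('spacer top',c,wh,an,np.linalg.norm(e),np.linalg.norm(e2),np.degrees(np.arctan2(e[1],e[0]))%90)
print('bore',onz(t,157.4,233.8,40), 'side bore',onz(s,188.1,186.2,40))
print(onz(s,g(0,0)+0,0,0)[:0])
# side spacer top: crop hole 143,456 
u,v=165+143/4.2-.4,85+456/4.8-.4; print('side spacer bore',(u,v),onz(s,u,v,43)); u,v=165+97/4.2-.4,85+489/4.8-.4; print('side bore',(u,v),onz(s,u,v,40))
E
```

```text
180 [629.1 205.3 180. ] [614.2 253.  180. ] [644.4 157.3 180. ]
190 [627. 202. 190.] [612.3 249.1 190. ] [642.1 154.6 190. ]
200 [624.9 198.7 200. ] [610.4 245.2 200. ] [639.8 152.  200. ]
spacer top [509.3 166.1  43. ] (156.86573791503906, 159.75030517578125) 74.05460357666016 45.9007637797507 45.842754214610444 17.115647029976785
bore [465.7 148.9  40. ] side bore [466.7 143.7  40. ]
[]
side spacer bore (198.64761904761903, 179.6) [508.1 159.7  43. ]
side bore (187.6952380952381, 186.475) [465.  142.8  40. ]
```

Call:
apply_moves([
  [[0,8,-24,0,0,0,0],[0,0,0,-40,0,0,0],[0,0,0,-40,0,0,0],[0,0,0,-30,0,0,0],[0,-9.5,-3.1,0,0,0,0],[0,-9.5,-3.1,0,0,0,0],[0,-9.5,-3.1,0,0,0,0],[0,-9.5,-3.1,0,0,0,0],[0,-9.5,-3.1,0,0,0,0]],
])

```text
t: 15.78
eef_pos: [624.8, 177.3, 150.8]
eef_rot: [0.001, -0.166, 0.986, 0.0]
contact_force: [0.4, -0.3, 0.4]
opening: 0.0
grasp_force: 0.5
```

Call:
apply_moves([
  [[0,-9.5,-3.1,0,0,0,0],[0,-9.5,-3.1,0,0,0,0],[0,-9.5,-3.1,0,0,0,0],[0,-9.5,-3.1,0,0,0,0]],
])

```text
t: 16.27
eef_pos: [586.4, 164.7, 149.9]
eef_rot: [-0.0, -0.166, 0.986, -0.0]
contact_force: [1.5, 0.2, -1.0]
opening: -0.2
grasp_force: 0.3
```

Call:
apply_moves([
  [[0,-9.5,-3.1,0,0,0,0],[0,-9.5,-3.1,0,0,0,0],[0,-9.5,-3.1,0,0,0,0],[0,-9.5,-3.1,0,0,0,0],[0,-9.5,-3.1,-4,0,0,0],[0,-9.5,-3.1,-6,0,0,0]],
])

```text
t: 17.02
eef_pos: [529.6, 146.1, 139.8]
eef_rot: [0.0, -0.166, 0.986, -0.0]
contact_force: [0.4, -0.3, 0.3]
opening: -0.2
grasp_force: 0.1
```

```bash
python3 - <<'E'
from h import *
c=shot('side','s5')
# leaf appearance: change vs s4
p=load('s4')['pixels'].astype(int); d=np.abs(p-c['pixels']).max(2)
print('leaf edge region colours', c['pixels'][120:165:6,212:238:6].mean(2).astype(int).tolist(), p[120:165:6,212:238:6].mean(2).astype(int).tolist())
s=manip.get_state(); print(s['eef_pos'],s['contact_force'])
E
```

```text
leaf edge region colours [[25, 55, 95, 94, 94], [30, 96, 97, 98, 94], [95, 97, 98, 96, 95], [95, 96, 98, 95, 94], [93, 97, 99, 96, 96], [95, 98, 94, 96, 94], [89, 97, 98, 96, 128], [84, 93, 162, 161, 160]] [[94, 124, 106, 96, 95], [88, 101, 96, 103, 102], [89, 106, 102, 103, 100], [108, 103, 105, 104, 88], [107, 104, 98, 103, 82], [106, 105, 86, 106, 93], [108, 104, 105, 106, 124], [101, 108, 109, 105, 158]]
[527.77482129 145.51145325 138.89886906] [-3.4303673   0.63602488 -1.04944779]
```

Call:
apply_moves([
  [[0,0,0,20,0,0,0],[45,4,-20,10,0,0,-10],[45,4,-36,0,0,0,-10],[45,4,-36,0,0,0,-10],[45,4,-36,0,0,0,-10],[45,4,-36,0,0,0,-10],[45,4,-36,0,0,0,-10],[45,4,-36,0,0,0,-10],[45,4,-36,0,0,0,-10],[45,4,-36,0,0,0,-10],[45,4,-36,0,0,0,-10],[45,3,-36,-10,0,0,-10],[45,0,-16,-10,0,0,-10],[45,0,0,-10,0,0,-10],[45,0,0,0,0,0,0]],
])

```text
t: 18.95
eef_pos: [572.6, -249.2, 138.8]
eef_rot: [-0.001, 0.824, 0.567, -0.001]
contact_force: [0.2, -0.4, -0.4]
opening: 38.8
grasp_force: 0.0
```

```bash
python3 - <<'E'
from h import *
c=shot('side','s6'); d=shot('top','t6')
s=manip.get_state(); print(s['eef_pos'],s['eef_rot'],s['opening'],s['joint_positions'])
cv2.imwrite('pics/s6c.png',cv2.resize(c['pixels'][140:300,160:340,::-1],None,fx=4,fy=3.7))
o=np.hstack([cv2.resize(c['pixels'][145:215,160:240,::-1],(400,350),interpolation=3),cv2.resize(d['pixels'][170:250,110:190,::-1],(400,350),interpolation=3)]);o2=cv2.resize(c['pixels'][190:265,270:340,::-1],(233,250),interpolation=3)
o=np.vstack([o,np.zeros((250,800,3),np.uint8)]);o[350:,:233]=o2; cv2.imwrite('pics/c6.png',o)
E
```

```text
[ 573.2280038 -249.2881653  140.0064547] [-1.41663157e-04  8.22525661e-01  5.68727940e-01 -2.14592649e-04] 38.222916708280465 [-0.06114843  0.65991252  0.67855127  1.68044261 -0.48291349  0.97575754
  0.43118498]
```

View pics/c6.png

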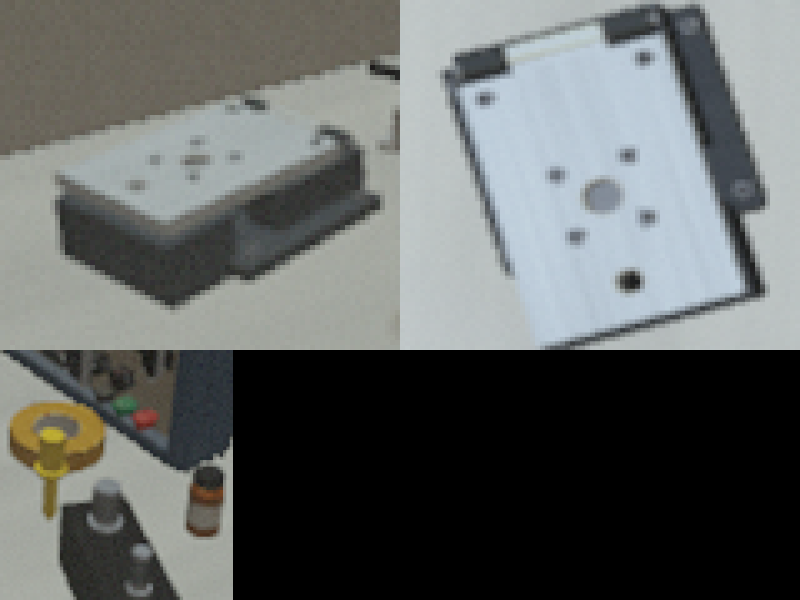

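The leaf has sunk shut over the spacer, with its hole near top px (155.6,233.8) and side px about (187,181). The rack is free of obstruction. I'll measure the leaf hole, then descend on the pin.

```bash
python3 - <<'E'
from h import *
np.set_printoptions(precision=1,suppress=True)
t=load('t6');s=load('s6')
def dk(c,u,v,r):
    G=c['pixels'].astype(float).mean(2); w=G[v-r:v+r+1,u-r:u+r+1]; W=np.clip(np.median(w)-w-25,0,None); y,x=np.mgrid[-r:r+1,-r:r+1]
    print(w.astype(int)); return u+(W*x).sum()/W.sum(), v+(W*y).sum()/W.sum()
a=dk(t,156,234,4); b=dk(s,187,182,3)
for z in(54,56): print(a,onz(t,*a,z),b,onz(s,*b,z))
print(tri(ray(t,*a),ray(s,*b)))
for n,p in (('sight',(150.4,214.4)),): print(n,onz(t,*p,54))
# leaf edges direction from top: right long edge & left
G=t['pixels'].astype(float).mean(2); E=[]
for v in range(190,222):
    r=G[v,115:140]; i=np.argmax(np.diff(r)); E.append((115+i+.5,v))
Q=np.array([onz(t,u,v,53)[:2] for u,v in E],np.float32); l=cv2.fitLine(Q,cv2.DIST_HUBER,0,.5,.01).ravel(); print('left edge angle',np.degrees(np.arctan2(l[1],l[0])))
E
```

```text
[[200 201 203 201 199 197 200 203 203]
 [199 198 186 169 158 174 195 202 201]
 [198 180 137  93  68 119 179 201 204]
 [192 148  80  51  33  56 150 196 201]
 [188 138  69  43  31  30 139 194 201]
 [197 158  91  49  34  63 152 197 201]
 [199 182 149 110 121 147 182 198 201]
 [201 199 190 176 186 198 201 197 199]
 [201 201 199 202 201 203 202 200 199]]
[[169 167 169 168 169 171 171]
 [170 170 164 164 166 170 173]
 [165 152 134 128 137 158 167]
 [165 151 125 116 134 157 168]
 [172 168 159 156 163 173 170]
 [170 173 173 173 173 172 170]
 [140 160 170 174 172 169 173]]
(np.float64(155.60567663456666), np.float64(233.85217097482683)) [465.5 150.   54. ] (np.float64(186.75655430711612), np.float64(181.76029962546815)) [465.2 146.5  54. ]
(np.float64(155.60567663456666), np.float64(233.85217097482683)) [465.5 149.5  56. ] (np.float64(186.75655430711612), np.float64(181.76029962546815)) [463.9 142.9  56. ]
(array([466. , 150.2,  52.1]), [np.float64(0.492260938323576), np.float64(0.49226093832360585)])
sight [509.7 163.7  54. ]
left edge angle 17.309996
```

Call:
apply_moves([
  [[45,-2.5,-1,-30,0,0,0],[45,0,0,-30,0,0,0],[45,0,0,-15,0,0,0],[45,0,0,-8,0,0,0],[45,0,0,-4,0,0,0],[45,0,0,0,0,0,0]],
])

```text
t: 19.8
eef_pos: [571.0, -250.8, 53.6]
eef_rot: [0.0, 0.824, 0.567, 0.0]
contact_force: [0.1, -0.1, -0.1]
opening: 38.6
grasp_force: 0.0
```

Call:
apply_moves([
  [[45,0,0,-4,0,0,0],[10,0,0,0,0,0,0],[10,0,0,0,0,0,0],[10,0,0,0,0,0,0],[10,0,0,0,0,0,0]],
], force=70)

```text
t: 20.42
eef_pos: [570.9, -250.7, 49.4]
eef_rot: [0.0, 0.824, 0.567, 0.0]
contact_force: [0.0, 0.8, 3.4]
opening: 14.4
grasp_force: 68.4
```

Call:
apply_moves([
  [[10,0,0,3,0,0,0],[10,0,0,10,0,0,0],[10,0,0,15,0,0,0],[10,0,0,20,0,0,0],[10,0,0,20,0,0,0],[10,0,0,20,0,0,0],[10,0,0,0,0,0,0]],
])

```text
t: 21.3
eef_pos: [571.5, -251.3, 139.2]
eef_rot: [0.001, 0.824, 0.567, 0.001]
contact_force: [0.1, 0.3, -0.3]
opening: 14.2
grasp_force: 68.5
```

```bash
python3 - <<'E'
from h import *
np.set_printoptions(precision=1,suppress=True)
c=shot('side','s7'); s=manip.get_state(); e=s['eef_pos']; print(e,s['contact_force'],s['opening'])
P0=load('s6')['pixels'].astype(int).mean(2); G=c['pixels'].astype(int).mean(2)
# where pin should be: collar px, tip px
for n,dz in(('head',19),('collar',3),('mid',-20),('tip',-40)): print(n,np.round(proj(c,(e[0],e[1],e[2]+dz)),1))
u,v=map(int,proj(c,(e[0],e[1],e[2]-20))); print(u,v); print(G[v-16:v+16,u-9:u+10].astype(int))
E
```

```text
[ 571.  -250.8  138. ] [ 0.6  0.3 -1.6] 13.843476215997814
head [303.8 200.1]
collar [303.3 206.7]
mid [302.7 215.8]
tip [302.1 223.6]
302 215
[[ 92  87  80  74  69  59  63  71  82  66  49  62  69  63  53  50  41  35
   64]
 [ 99  94  90  83  75  79  69  79  81  63  51  63  61  57  57  46  44  55
   67]
 [ 91  94  96  95  80  71  90  87  70  56  47  54  56  61  55  51  64  72
   77]
 [ 74  88  95  94  79  67  85  83  50  51  57  65  61  59  52  56  60  78
   74]
 [ 53  67  81  96  93  68  42  51  50  51  63  62  61  59  56  62  69  77
   76]
 [ 48  45  60  75  91  73  79  89  47  55  65  65  57  57  55  68  77  80
   72]
 [ 50  47  52  55  64  60 100 105  53  52  58  57  57  54  60  79  94  78
   70]
 [ 98 105  83  44  47  79 118 114  76  62  60  62  64  64  68  95 124 100
   72]
 [116 118 109 103  78  94 126 125 114  90  69  69  71  77  88 111 137 111
   69]
 [111 113 113 117 105  90  92 104 123 116 109 116 116 116 118 113 106  87
   82]
 [113 108 113 111 113 100  72  75  92 102 103 111 110 109 106  91  69  77
   92]
 [110 113 113 112 113 111  97  78  89  92  62  69  70  72  81  88 
[... 935 characters left out ...]
 131 122  64  72  74 109 153 169 163 166 166
  165]
 [ 71  71  75  71  70  84 129 161 145  84  68  79 129 163 165 166 164 165
  165]
 [ 66  68  68  86 100 127 157 167 159 121  81 102 149 168 166 164 164 163
  163]
 [ 65  84 119 143 152 159 166 166 165 158 138 150 163 165 161 162 164 162
  162]
 [137 144 157 168 169 166 167 165 165 166 166 164 165 162 161 163 162 164
  163]
 [169 166 166 166 165 165 165 163 164 163 163 162 161 162 160 162 161 161
  162]
 [165 167 166 164 167 164 165 163 165 163 165 162 162 163 162 161 162 161
  161]
 [166 167 165 164 164 164 163 163 164 164 160 163 162 159 163 160 162 161
  160]
 [164 166 163 162 164 163 164 164 162 162 162 162 161 162 161 161 162 161
  162]]
```

Call:
apply_moves([
  [[10,0,0,20,0,0,0],[10,-5,20,20,0,0,0],[10,-10,38,0,0,0,0],[10,-10,38,0,0,0,0],[10,-10,38,0,0,0,0],[10,-10,38,0,0,0,0],[10,-10,38,0,0,0,0],[10,-10,38,0,0,0,0],[10,-10,38,0,0,0,0],[10,-10,38,0,0,0,0],[10,-10,38,-20,0,0,0],[10,-10,30,-20,0,0,0],[10,-2,6,-20,0,0,0],[10,0,0,-10,0,0,0],[10,0,0,0,0,0,0]],
])

```text
t: 23.22
eef_pos: [463.5, 146.5, 106.6]
eef_rot: [0.0, 0.824, 0.566, -0.001]
contact_force: [-0.0, 0.2, -0.6]
opening: 14.5
grasp_force: 68.6
```

```bash
python3 - <<'E'
from h import *
np.set_printoptions(precision=1,suppress=True,linewidth=160)
c=shot('side','s8'); s=manip.get_state(); e=s['eef_pos']; print(e,s['eef_rot'],s['contact_force'],s['opening'])
G=c['pixels'].astype(int).mean(2)
for n,dz in(('collar',.6),('tip',-41.4)): print(n,np.round(proj(c,(e[0],e[1],e[2]+dz)),1))
print('hole img (186.8,181.8)  TCP axis at z56',np.round(proj(c,(e[0],e[1],56)),1))
u,v=map(int,proj(c,(e[0],e[1],e[2]-41))); print(u,v); print(G[v-14:v+10,u-9:u+12].astype(int))
E
```

```text
[463.9 146.4 107.2] [ 0.   0.8  0.6 -0. ] [ 0.6 -0.9 -0.9] 13.878157545675938
collar [184.3 165.2]
tip [185.9 178.3]
hole img (186.8,181.8)  TCP axis at z56 [186.3 181.3]
185 178
[[ 96  95  94 100  95  78  58  62  65  64  70  87 102 100  97  96  99  97  97  98  96]
 [ 95  95  96 102  89  90  90  78  86  92 105 109  94  81  97  96  97  96 100  97  96]
 [ 95 101 101  98  85  86  96  87  92  93  99  96  82  88  96  94  96  96  92  91 105]
 [ 92  96  99  97  88  87  94  89  81  76  76  80  88  95  95  94  89 110 136 134 141]
 [ 98  96 102  95  94  94  99  87  70  71  74  89  92 111 136 135 134 148 161 159 160]
 [ 98  96  98  97  99  94  98  86  72  75  84 120 133 147 161 161 160 158 161 163 165]
 [ 98  95  92  94  92 116 138 118  76  72  94 139 163 158 159 159 162 165 168 169 171]
 [ 87 103 121 133 133 147 163 144  91  70  84 133 165 161 165 166 167 170 169 170 169]
 [131 137 153 159 160 160 162 147 100  71  71 134 169 168 168 172 171 170 170 171 171]
 [160 159 159 159 157 162 162 147  96  70  73 132 168 171 171 169 171 170 170 169 169]
 [158 161 160 159 159 163 165 152 108  69  73 123 1
[... 467 characters left out ...]
68]
 [166 165 165 166 164 166 165 165 169 165 154 160 165 170 165 169 167 167 168 168 166]
 [154 162 165 168 167 166 166 167 160 149 132 123 133 156 166 166 169 166 167 167 170]
 [112 135 154 164 167 168 167 167 165 142 122 113 130 156 165 168 169 167 168 170 170]
 [ 90  97 114 133 148 161 169 170 169 165 158 153 161 171 168 169 169 168 168 168 166]
 [ 90  92  91  90 106 131 145 153 166 168 172 170 169 170 169 166 169 168 168 167 166]
 [ 82  82  89  93  97  94  97 117 140 156 168 171 169 171 168 168 167 169 167 167 168]
 [ 74  75  78  82  90  90  90  93  98 122 139 156 166 171 171 168 165 168 167 170 172]
 [ 59  67  74  69  74  75  86  93  94  94  97 117 140 157 166 172 168 170 171 168 151]]
```

The held pin tip images at side (186.0,178.7), right over the leaf hole at (186.8,181.8). I'll descend by feel.

Call:
apply_moves([
  [[10,0.5,0,-5,0,0,0],[10,0,0,-4,0,0,0],[10,0,0,-2,0,0,0],[10,0,0,-2,0,0,0],[10,0,0,0,0,0,0]],
])

```text
t: 23.9
eef_pos: [464.2, 147.3, 94.0]
eef_rot: [-0.0, 0.824, 0.567, -0.0]
contact_force: [1.4, -0.6, -1.1]
opening: 14.2
grasp_force: 68.6
```

Call:
apply_moves([
  [[10,0,0,-2,0,0,0],[10,0,0,-2,0,0,0],[10,0,0,0,0,0,0]],
])

```text
t: 24.28
eef_pos: [464.2, 147.3, 90.0]
eef_rot: [-0.0, 0.824, 0.567, -0.0]
contact_force: [0.6, 0.2, -1.0]
opening: 14.3
grasp_force: 68.6
```

Call:
apply_moves([
  [[10,0,0,-2,0,0,0],[10,0,0,0,0,0,0]],
])

```text
t: 24.52
eef_pos: [464.2, 147.4, 88.0]
eef_rot: [-0.0, 0.824, 0.567, -0.0]
contact_force: [0.3, 0.0, -1.0]
opening: 14.4
grasp_force: 68.6
```

Tip at z≈46.6 and no contact force, so the pin is in the leaf hole. Continuing toward the base bore.

Call:
apply_moves([
  [[10,0,0,-2,0,0,0],[10,0,0,-2,0,0,0],[10,0,0,0,0,0,0]],
])

```text
t: 24.9
eef_pos: [464.2, 147.3, 83.9]
eef_rot: [-0.0, 0.824, 0.567, -0.0]
contact_force: [0.8, -0.5, -1.8]
opening: 14.4
grasp_force: 68.6
```

Call:
apply_moves([
  [[10,0,0,-2,0,0,0],[10,0,0,-2,0,0,0],[10,0,0,0,0,0,0]],
])

```text
t: 25.28
eef_pos: [464.2, 147.4, 79.9]
eef_rot: [-0.0, 0.824, 0.567, -0.0]
contact_force: [-0.3, 0.8, -1.5]
opening: 14.2
grasp_force: 68.6
```

Call:
apply_moves([
  [[10,0,0,-2,0,0,0],[10,0,0,-2,0,0,0],[10,0,0,0,0,0,0]],
])

```text
t: 25.65
eef_pos: [464.2, 147.3, 75.9]
eef_rot: [0.0, 0.824, 0.567, -0.0]
contact_force: [1.1, -0.5, -1.4]
opening: 14.4
grasp_force: 68.6
```

Call:
apply_moves([
  [[10,0,0,-4,0,0,0],[10,0,0,-4,0,0,0],[10,0,0,0,0,0,0]],
])

```text
t: 26.02
eef_pos: [464.1, 147.3, 67.7]
eef_rot: [-0.0, 0.824, 0.567, -0.0]
contact_force: [-0.2, -0.5, -1.2]
opening: 14.4
grasp_force: 68.5
```

Call:
apply_moves([
  [[10,0,0,-4,0,0,0],[10,0,0,-4,0,0,0],[10,0,0,0,0,0,0]],
])

```text
t: 26.4
eef_pos: [464.2, 147.3, 59.8]
eef_rot: [0.0, 0.824, 0.567, -0.0]
contact_force: [1.1, 0.2, -1.6]
opening: 14.3
grasp_force: 68.5
```

Call:
apply_moves([
  [[10,0,0,-3,0,0,0],[10,0,0,-2,0,0,0],[10,0,0,0,0,0,0]],
])

```text
t: 26.78
eef_pos: [464.2, 147.4, 55.0]
eef_rot: [-0.0, 0.824, 0.567, -0.0]
contact_force: [0.2, -0.0, -0.4]
opening: 14.4
grasp_force: 68.6
```

Call:
apply_moves([
  [[10,0,0,-2,0,0,0],[10,0,0,0,0,0,0]],
])

```text
t: 27.02
eef_pos: [464.2, 147.3, 53.0]
eef_rot: [-0.0, 0.824, 0.567, -0.0]
contact_force: [0.3, -0.0, -0.3]
opening: 14.6
grasp_force: 68.6
```

Call:
apply_moves([
  [[10,0,0,-2,0,0,0],[10,0,0,0,0,0,0]],
])

```text
t: 27.28
eef_pos: [464.2, 147.4, 51.0]
eef_rot: [-0.0, 0.824, 0.567, -0.0]
contact_force: [0.5, 0.1, 0.9]
opening: 14.5
grasp_force: 68.7
```

Call:
apply_moves([
  [[10,0,0,-1.5,0,0,0],[10,0,0,0,0,0,0]],
])

```text
t: 27.52
eef_pos: [464.2, 147.4, 49.6]
eef_rot: [-0.0, 0.824, 0.567, 0.0]
contact_force: [-0.4, 0.1, 2.8]
opening: 14.3
grasp_force: 69.1
```

Call:
apply_moves([
  [[10,0,0,-1,0,0,0],[10,0,0,0,0,0,0]],
])

```text
t: 27.78
eef_pos: [464.3, 147.4, 49.1]
eef_rot: [-0.0, 0.824, 0.567, 0.0]
contact_force: [-2.3, -0.6, 12.7]
opening: 14.2
grasp_force: 70.3
```

Call:
apply_moves([
  [[10,0,0,-1,0,0,0],[10,0,0,0,0,0,0]],
])

```text
t: 28.02
eef_pos: [464.4, 147.4, 48.9]
eef_rot: [-0.0, 0.824, 0.567, 0.001]
contact_force: [-5.5, -0.9, 28.2]
opening: 14.4
grasp_force: 71.8
```

Call:
apply_moves([
  [[10,0,0,-1,0,0,0],[10,0,0,0,0,0,0]],
])

```text
t: 28.28
eef_pos: [464.5, 147.4, 48.7]
eef_rot: [-0.001, 0.824, 0.567, 0.001]
contact_force: [-8.7, -1.0, 41.4]
opening: 14.1
grasp_force: 73.4
```

Call:
apply_moves([
  [[10,0,0,1,0,0,0],[10,0,0,0,0,0,0],[10,0,0,0,0,0,0],[10,0,0,0,0,0,0]],
])

```text
t: 28.78
eef_pos: [464.4, 147.4, 48.9]
eef_rot: [-0.0, 0.824, 0.567, 0.001]
contact_force: [-6.4, -0.5, 28.6]
opening: 14.6
grasp_force: 71.4
```

```bash
python3 - <<'E'
from h import *
np.set_printoptions(precision=1,suppress=True)
s=manip.get_state(); print(s['t'],s['eef_pos'],s['contact_force'],s['opening'],s['grasp_force'])
c=shot('side','s9'); b=load('s6'); A=c['pixels'].astype(float).mean(2); B=b['pixels'].astype(float).mean(2)
# vertical transition rows leaf top / dark base along columns of front right corner
for u in(180,186,192,197,202,206): print(u,A[182:208,u].astype(int).tolist(),'\n   ',B[182:208,u].astype(int).tolist())
d=np.abs(c['pixels'].astype(int)-load('side0')['pixels']).max(2)>45
d[:,:265]=0; n,l,st,ce=cv2.connectedComponentsWithStats(d.astype(np.uint8)); print('changes elsewhere',[(st[i].tolist()) for i in range(1,n) if st[i][4]>6])
E
```

```text
28.775 [464.4 147.4  48.9] [-6.4 -0.5 28.6] 14.573159204346958 71.3777232170105
180 [166, 166, 169, 146, 103, 89, 81, 57, 51, 50, 49, 53, 50, 54, 55, 52, 48, 91, 144, 160, 159, 160, 160, 162, 160, 162] 
    [170, 149, 101, 100, 88, 79, 69, 54, 53, 52, 54, 53, 53, 58, 47, 52, 49, 92, 147, 164, 161, 162, 163, 164, 164, 165]
186 [66, 87, 90, 120, 162, 168, 143, 96, 93, 77, 55, 53, 48, 48, 54, 52, 56, 54, 52, 51, 91, 147, 165, 162, 163, 160] 
    [125, 159, 173, 170, 143, 101, 96, 86, 82, 72, 60, 47, 51, 55, 52, 53, 49, 59, 48, 47, 90, 150, 167, 164, 166, 163]
192 [168, 169, 172, 170, 170, 168, 165, 169, 169, 139, 91, 94, 77, 49, 49, 52, 51, 44, 52, 52, 51, 50, 49, 88, 147, 165] 
    [171, 171, 170, 171, 167, 172, 164, 127, 99, 97, 90, 80, 65, 57, 51, 46, 52, 56, 56, 47, 53, 57, 47, 94, 146, 168]
197 [161, 169, 167, 166, 169, 172, 165, 133, 97, 104, 88, 51, 59, 54, 56, 51, 53, 49, 58, 53, 58, 48, 69, 119, 154, 163] 
    [172, 171, 168, 171, 167, 135, 101, 109, 96, 81, 67, 55, 57, 51, 57, 58, 58, 56, 58, 56, 57, 50, 71, 123, 157, 165]
202 [167, 168, 168, 171, 150, 109, 101, 97, 68, 52, 55, 52, 56, 51, 50, 54, 54, 51, 56, 46, 115, 156, 165, 164, 162, 161] 
    [171, 172, 167, 137, 101, 102, 91, 77, 62, 55, 56, 53, 58, 54, 54, 53, 56, 55, 57, 49, 114, 158, 168, 166, 166, 165]
206 [169, 172, 152, 113, 100, 99, 72, 58, 58, 61, 56, 57, 57, 57, 60, 65, 56, 48, 116, 153, 164, 166, 163, 162, 164, 160] 
    [167, 136, 100, 97, 87, 81, 67, 63, 60, 59, 60, 58, 60, 56, 69, 68, 54, 48, 116, 160, 166, 165, 164, 165, 166, 165]
changes elsewhere [[298, 231, 9, 4, 25], [296, 239, 11, 6, 32]]
```

The leaf edge dropped about 2 px, which is the 6 mm the ajar gap needed to close, and it is hard-stopped at 28 N. The only change elsewhere is the removed thick pin. Handing in.

```bash
python3 -c "
from rig import manip
print(manip.hand_in())"
```

```text
the job is handed in; nothing more can be done
None
```

Job handed in at about 29 s: the spacer is flat in the nest, the leaf is fully shut, and the thick pin is through it into the base bore, still gripped and pressed down with about 28 N; the right-hand side of the side view (rack, thin pin, vial) shows no change but the missing thick pin, while the white bar and the left part of the bench were not checked at the end.

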